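# Find the stamped bottle crate and push it to the collection line

## Task

Tip both empty bottle crates over towards the robot, each onto its long side, so that their undersides face away from the robot and can be read. Then push the one with the stamp underneath, lying as it is, sideways until its nearer end comes up to the brass strip in the terrazzo, square to it, and leave the other crate lying where it fell. Only push with the fingers: do not pick a crate up, and leave everything else on the bench undisturbed.

Things in the scene. Friction and masses are not known exactly. Their poses are not given: they have to be found in the camera images.
- crate_a: open-topped wooden bottle crate, empty, about 0.55 kg, twin of crate_b: 110 mm wide (own x), 220 long (own y), 170 tall (own z), slatted sides, ends solid but for a hand slot near the top, boards 9 mm. Origin: centre of the underside; own z points out of its open top. Starts upright, own x within 0.17 rad of the world's, one crate left and one right of the brass strip
- crate_b: the other crate, same make, size and weight as crate_a. Friction on the terrazzo about 0.6. Pushed towards the robot high on its far long side (within 25 mm of the top), the push rising with the edge, a crate tips over its near bottom edge and past about 38 degrees falls onto its side by itself; pushed low it slides. Lying, it is 110 mm high
- crate_a_mid (a point): centre of crate_a, half-way up and in the middle, 85 mm from its underside; the weight is centred 15 mm nearer the underside
- crate_b_mid (a point): centre of crate_b, half-way up and in the middle, 85 mm from its underside; the weight is centred 15 mm nearer the underside
- crate_a_end_left (a point): centre of the outside of the end wall of crate_a that looks to its own +y (the robot's left)
- crate_a_end_right (a point): centre of the outside of the end wall of crate_a that looks to its own -y (the robot's right)
- stamp (a point): centre of the burnt-in stamp, a dark ring 95 mm across with a bottle outline inside, on the underside of one of the crates; the other crate's underside is bare
- line (a point): point on the centre line of the brass strip, at the surface, a little farther from the robot than the crates stand. The strip is let flush into the terrazzo, 8 mm wide and 800 mm long, and runs straight along the world's x, between the crates, from 480 mm nearer the robot than this point to 320 mm beyond it. Its axes are the world's
- nail_brush: bamboo nail brush, 96 x 42 x 32 mm, lying between the crates; a bystander, origin at the bench
- spray_bottle: glass spray bottle with black trigger head, 72 mm across, 218 mm tall, standing behind, between the crates; a bystander, origin at the bench
- jug: green plastic watering jug with handle and spout, empty and upright, 132 mm across the body, 250 mm with spout and handle, 170 mm tall, left of the left-hand crate; a bystander, origin at the bench
- clay_pot: terracotta flower pot, 116 mm across the rim, 108 mm tall, right of the right-hand crate; a bystander, origin at the bench
- trowel: hand trowel lying on the right side, 310 mm long, 30 mm high, its origin near the root of the blade; a bystander, origin at the bench
- soap_dish: white soap dish with a bar of soap, 82 x 120 x 28 mm, behind the right-hand crate; a bystander, origin at the bench

How it is judged:
On the way, in this order (a step that is already met when the one before it is completed fails the run):
1. one crate has been tipped over towards the robot and lies on its long side (((angle between crate_a's own z axis and vertical between 1.45 and 1.7 rad and angle between crate_a's own y axis and vertical between 1.42 and 1.72 rad and height (world z) of crate_a_mid below 0.07 m and z of line in the frame of crate_a below -0.07 m and linear speed of crate_a below 0.03 m/s) or (angle between crate_b's own z axis and vertical between 1.45 and 1.7 rad and angle between crate_b's own y axis and vertical between 1.42 and 1.72 rad and height (world z) of crate_b_mid below 0.07 m and z of line in the frame of crate_b below -0.07 m and linear speed of crate_b below 0.03 m/s))), for 0.2 s.
2. both crates lie on their long sides, undersides facing away from the robot (angle between crate_a's own z axis and vertical between 1.45 and 1.7 rad and angle between crate_a's own y axis and vertical between 1.42 and 1.72 rad and height (world z) of each of crate_a_mid, crate_b_mid below 0.07 m and z of line in the frame of crate_a below -0.07 m and linear speed of each of crate_a, crate_b below 0.03 m/s and angle between crate_b's own z axis and vertical between 1.45 and 1.7 rad and angle between crate_b's own y axis and vertical between 1.42 and 1.72 rad and z of line in the frame of crate_b below -0.07 m), for 0.2 s.
3. the stamped crate has been pushed to the brass strip (angle between crate_a's own z axis and vertical between 1.45 and 1.7 rad and angle between crate_a's own y axis and vertical between 1.42 and 1.72 rad and height (world z) of crate_a_mid below 0.07 m and z of line in the frame of crate_a below -0.07 m and linear speed of crate_a below 0.03 m/s and ((y of crate_a_end_right in the frame of line between -0.015 and 0.015 m and y of crate_a_mid in the frame of line above 0.05 m) or (y of crate_a_end_left in the frame of line between -0.015 and 0.015 m and y of crate_a_mid in the frame of line below -0.05 m)) and angle between the y axis of crate_a and the y axis of line, either way round below 0.12 rad), for 0.2 s.
At the end, for the whole second after the job is handed in: Both crates lie at rest on a long side, open tops towards the robot. The stamped one's end nearer the strip is within 15 mm of the strip's centre line, square within 7 degrees. The other lies where it fell: origin within 140 mm of its start, near end 10 mm or more off the strip (all of step 3 and angle between crate_b's own z axis and vertical between 1.45 and 1.7 rad and angle between crate_b's own y axis and vertical between 1.42 and 1.72 rad and height (world z) of crate_b_mid below 0.07 m and z of line in the frame of crate_b below -0.07 m and linear speed of crate_b below 0.03 m/s and distance of crate_b from where it was at the start of the episode below 0.14 m and (y of crate_b_mid in the frame of line above 0.12 m or y of crate_b_mid in the frame of line below -0.12 m)); the robot touches nothing.
It fails at once if a crate is lifted off the bench or carried ((height (world z) of crate_a_mid above 0.128 m or (angle between crate_a's own z axis and vertical below 0.12 rad and height (world z) of crate_a_mid above 0.107 m) or (angle between crate_a's own z axis and vertical above 1.4 rad and height (world z) of crate_a_mid above 0.085 m)) or (height (world z) of crate_b_mid above 0.128 m or (angle between crate_b's own z axis and vertical below 0.12 rad and height (world z) of crate_b_mid above 0.107 m) or (angle between crate_b's own z axis and vertical above 1.4 rad and height (world z) of crate_b_mid above 0.085 m))).
It fails at once if a bystander is moved by more than 25 mm or knocked over (distance of any of nail_brush, spray_bottle, jug, clay_pot, trowel, soap_dish from where it was at the start of the episode above 0.025 m or angle between any of nail_brush, spray_bottle, jug, clay_pot, trowel, soap_dish's own z axis and vertical above 0.3 rad).
It also fails if it takes over 72 s, if anything falls off the work surface, if the arm or the gripper's body presses on something with over 40 N, if the wrist force passes 120 N, or if a joint passes its speed limit or range.

## Robot

A 7-joint arm with a two-finger parallel gripper is mounted at the origin on the work surface. World frame = base frame: x ahead of the robot, y to its left, z up, the work surface at z = 0. Lengths are in m, angles in rad, forces in N, time in s.
With the tool pointing down it reaches from about 0.425 to 0.875 m from the base axis. Payload 4.7 kg.
Tool frame: the origin (TCP) lies midway between the tips of the shut fingers; the grasp point (between the pads) lies 19 mm behind it; z points along the fingers, y is the line along which they close (so a half turn about z gives the same grasp; the last joint's range is limited). The gripper opens to 85 mm and grips with 20 to 120 N. Pads are 22 mm wide; open, the fingers measure 114 mm over their backs; the gripper's body (76 mm by 85 mm) begins 54 mm behind the grasp point. The pads swing forward as they close: fully open they stand 13 mm farther back than shut.
Start: joints at [1.149, 0.321, -0.07, 1.45, 0.023, 1.371, -0.057], TCP at [0.274, -0.589, 0.201] pointing down, gripper open.
Joint ranges: [-2.86, 2.86], [-0.3, 2.09], [-1.38, 1.24], [0.06, 2.45], [-1.56, 4.7], [0.09, 2.05], [-2.69, 2.69]. Speed limits (rad/s): [2.57, 2.57, 3.14, 3.14, 3.14, 3.14, 3.14].

## Interface

Orientations are given as a 3x3 rotation matrix whose columns are the frame's x, y, z axes.
In Python, from bench import observe, capture, hand_in gives the robot as it stands.
- The arm moves only by the shell command python3 -m creep 'ROWS' [FORCE]. ROWS is text: rows parted by semicolons, each of 7 numbers parted by spaces: the shift along the tool's x, y, z in cm, then the turn, a rotation vector about the tool's x, y, z in rad, then the finger opening in cm, from 0 to 8.54. A call has 1 to 8 rows; each row is the pose to reach, as a shift and turn from the pose commanded when the call began, along the tool's axes at that moment; what a row does not reach only later rows make up. A row lasts 1/12 s, in which the tool goes at most 41.7 mm and 7.16 degrees, less where a joint would pass 70% of its speed; a pose out of reach is approached as far as the arm can. A call with a gripper value outside its range is refused whole. The fingers move at their own pace and stop on an object; FORCE is the grip in N (left out, the last holds). Time passes only in rows, so rows that repeat a pose let the fingers close. It gives the time, the measured TCP pose, the force, the opening and the grip force at its end, in the units of the state.
- observe(): the state, without advancing time (a new reading comes with each control period).
- capture(name): name is "side" or "top"; returns a dict with "image" (384x512x3 uint8, blue, green, red), "camera_matrix" (3x3 intrinsics, pixels), "R" (3x3) and "t" (3): a world point X has camera coordinates R X + t. Camera axes: x right, y down, z forward; pixel columns grow to the right and rows downward; lengths in m; the calibration is good to about 2 mm. A picture is of the moment at which its call begins. There is no depth.
- hand_in(): hands the job in; it is judged then, once.
The state is a dict: "clock": time; "joint_positions": joint angles; "joint_vel": joint speeds; "tau": joint torques, N m; "ee_pos": TCP position; "eef_rot": TCP orientation; "force": force on the tool from outside, world axes, zero at the start; "ft_torque": the same for the moment, N m; "finger_gap": finger opening in m; "gripper_force": force on a finger pad.
Only numpy, scipy, OpenCV 4.12 (cv2) and the standard library are available. Lean on these libraries where they do the work, as an engineer would, in place of code of your own. Each camera call takes 0.05 s, during which the arm holds its last target. There are 200 camera calls.

## Working session

There is one attempt and no reset: what is moved stays moved. The work goes in short steps, Python scripts to look and compute and a shell command to move; the robot and the scene stay as the last step left them, time stands still between calls to the robot, and variables do not carry over. Pictures are saved under pics/ and viewed, at most 10 in all, crops included, and the job is handed in when it is done.

```bash
mkdir -p pics; ls; cat > h.py <<'E'
import numpy as np, cv2
from bench import observe, capture, hand_in
def snap(n,f,crop=None,s=1.5):
    c=capture(n); np.savez('cal_'+n+'.npz',K=c['camera_matrix'],R=c['R'],t=c['t'])
    im=c['image']
    if crop: im=im[crop[1]:crop[3],crop[0]:crop[2]]
    cv2.imwrite('pics/'+f+'.png',cv2.resize(im,None,fx=s,fy=s,interpolation=cv2.INTER_CUBIC)); return c
def ray(n,u,v,z):
    c=np.load('cal_'+n+'.npz');d=c['R'].T@np.linalg.solve(c['K'],[u,v,1.]);o=-c['R'].T@c['t']
    return (o+d*(z-o[2])/d[2]).round(4)
def proj(n,X):
    c=np.load('cal_'+n+'.npz');p=c['K']@(c['R']@np.array(X)+c['t']);return (p[:2]/p[2]).round(1)
E
python3 - <<'E'
from h import *
for n in('top','side'):
    c=snap(n,n+'0'); print(n,(-c['R'].T@c['t']).round(3),c['R'].round(2).tolist())
o=observe();print(o['clock'],o['ee_pos'],o['eef_rot'],o['force'],o['finger_gap'])
E
```

```text
pics
top [ 0.416 -0.082  1.865] [[0.02, -1.0, -0.0], [-0.99, -0.02, -0.11], [0.11, 0.0, -0.99]]
side [-0.232  0.643  1.428] [[-0.64, -0.77, 0.01], [-0.6, 0.49, -0.64], [0.49, -0.41, -0.77]]
0.1 [ 0.2740845  -0.58879163  0.20041673] [[ 9.06534857e-01  4.22130111e-01 -8.50116950e-04]
 [ 4.22130948e-01 -9.06533577e-01  1.52831885e-03]
 [-1.25510154e-04 -1.74433499e-03 -9.99998471e-01]] [-1.0916669  -0.2265068  -0.10937177] 0.08511993821451619
```

View pics/top0.png

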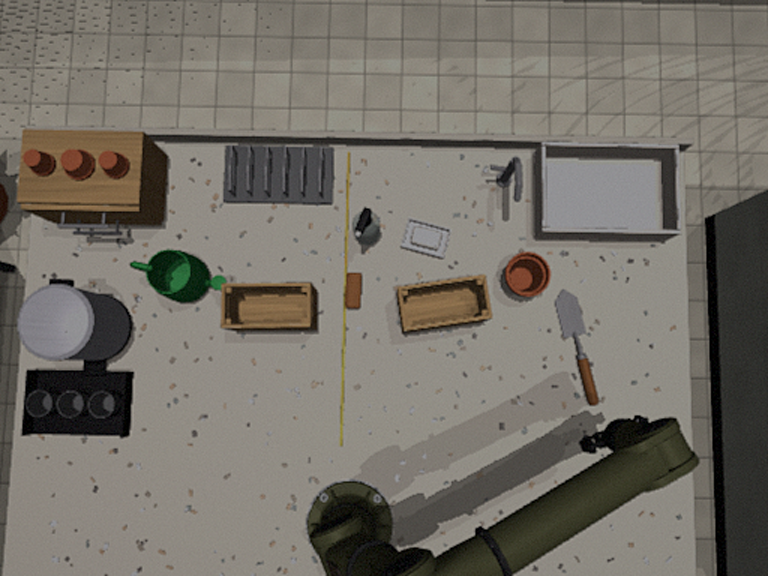

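View pics/side0.png

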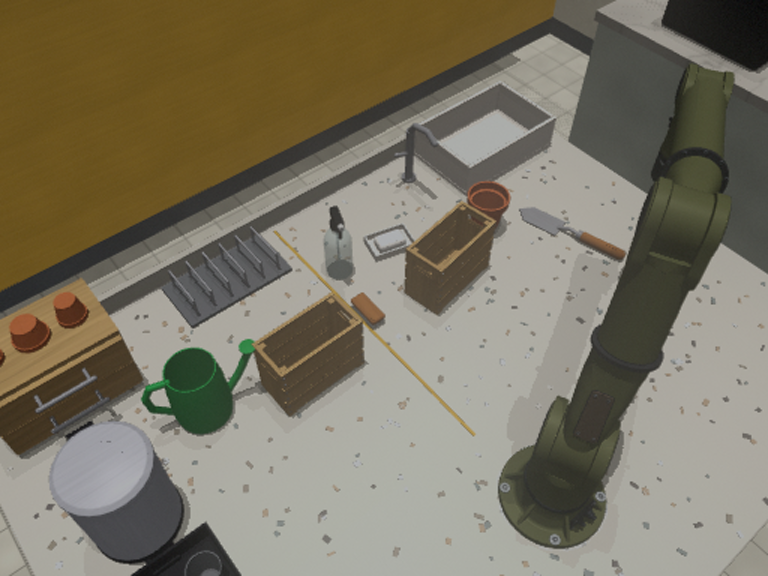

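The top view shows the left crate's rim at about x 222–316, y 283–330 and the right crate's at x 398–491, y 276–332. The strip runs from (349,152) to (342,445), with the brush at (354,290). I'll enlarge the crates for their corners.

```bash
python3 - <<'E'
from h import *
snap('top','crop1',(130,150,340,235),3.8)
E
```

```text
(no output)
```

View pics/crop1.png

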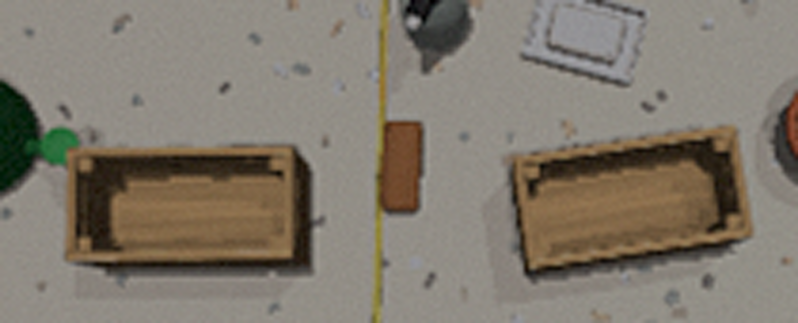

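The crop gives these rim corners. Left: (68,150), (297,147), (293,262), (67,260). Right: (512,157), (735,127), (750,237), (530,270). The jug spout is at (60,146), right by the left crate's far-left corner.

```bash
python3 - <<'E'
from h import *
f=lambda p,z:ray('top',130+p[0]/3.8,150+p[1]/3.8,z)
for n,P in(('L',[(68,150),(297,147),(293,262),(67,260)]),('R',[(512,157),(735,127),(750,237),(530,270)])):
    Q=np.array([f(p,.17)[:2] for p in P]);d=Q[0]-Q[1]+Q[3]-Q[2]
    print(n,Q.tolist(),'c',Q.mean(0).round(4),'yaw(y axis)',np.arctan2(-d[0],d[1]).round(3), np.linalg.norm(d)/2)
print('spout',f((60,146),.15),'brush',[f(p,.02) for p in((386,122),(422,122),(422,213),(386,213))])
print('line',f((385,20),0),f((377,310),0),'soap',[f(p,.015) for p in ((540,0),(630,83),(520,57))], 'spray base',ray('top',366/1.5,228/1.5,0.03),'pot',ray('top',527/1.5,275/1.5,.1),'trowel',ray('top',569/1.5,292/1.5,.01),ray('top',595/1.5,402/1.5,.02), 'tapspray head',ray('side',337/1.5,212/1.5,.21))
E
```

```text
L [[0.6057, 0.3206], [0.613, 0.0978], [0.5011, 0.0982], [0.4987, 0.3167]] c [0.5546 0.2083] yaw(y axis) 0.022 0.22070329630524324
R [[0.6072, -0.1116], [0.6409, -0.3282], [0.5339, -0.3431], [0.4978, -0.1308]] c [ 0.57   -0.2284] yaw(y axis) 0.161 0.21727128779477514
spout [0.6117 0.3334 0.15  ] brush [array([0.6589, 0.0202, 0.02  ]), array([ 0.6596, -0.018 ,  0.02  ]), array([ 0.5628, -0.0203,  0.02  ]), array([0.5621, 0.0177, 0.02  ])]
line [0.7725 0.0252 0.    ] [0.4605 0.0257 0.    ] soap [array([ 0.7947, -0.1413,  0.015 ]), array([ 0.7065, -0.2387,  0.015 ]), array([ 0.7324, -0.1209,  0.015 ])] spray base [ 0.7812 -0.0274  0.03  ] pot [ 0.6526 -0.4459  0.1   ] trowel [ 0.6207 -0.5773  0.01  ] [ 0.3299 -0.6398  0.02  ] tapspray head [ 0.7721 -0.0331  0.21  ]
```

```bash
python3 -m creep '0 0 -4 0 0 0 8.5; 0 0 -8 0 0 0 8.5; 4 -1.4 -8 0 0 0.05 8.5; 8 -2.8 -8 0 0 0.1 8.5; 12 -4.1 -8 0 0 0.15 8.5; 16 -5.5 -8 0 0 0.2 8.5; 20 -6.9 -8 0 0 0.25 8.5; 24 -8.3 -8 0 0 0.275 8.5'
python3 - <<'E'
from h import *
o=observe();T=np.array([.664,-.213,.26]);print(o['clock'],o['ee_pos'].round(4) if hasattr(o['ee_pos'],'round') else o['ee_pos'],np.round(o['eef_rot'],3).tolist(),np.array(o['eef_rot']).T@(T-o['ee_pos']))
E
```

```text
clock: 0.82
ee_pos: [0.4551, -0.4138, 0.2812]
eef_rot: [[0.987, 0.158, -0.0], [0.158, -0.987, -0.0], [-0.0, -0.0, -1.0]]
force: [0.4, -0.6, 0.0]
finger_gap: 0.0856
gripper_force: 0.0
0.8167 [ 0.4551 -0.4138  0.2812] [[0.987, 0.158, -0.0], [0.158, -0.987, -0.0], [-0.0, -0.0, -1.0]] [ 0.23799741 -0.16535127  0.02118868]
```

```bash
python3 -m creep '3.4 -2.4 0 0 0 0 8.5; 6.8 -4.7 0 0 0 0 8.5; 10.2 -7.1 0 0 0 0 8.5; 13.6 -9.4 0 0 0 0 8.5; 17 -11.8 0 0 0 0 8.5; 20.4 -14.2 0 0 0 0 8.5; 23.8 -16.5 0 0 0 0 8.5; 23.8 -16.5 0 0 0 0 8.5'
python3 -m creep '0 0 3.5 0 0 0 8.5; 0 0 7 0 0 0 8.5; 0 0 10.5 0 0 0 8.5; 0 0 13.3 0 0 0 8.5; 0 0 13.3 0 0 0 8.5; -0.8 0 13.3 0 0 0 8.5; -0.8 0 13.3 0 0 0 8.5'
python3 - <<'E'
from h import *
snap('side','s1',(200,100,400,250),4)
E
```

```text
clock: 1.48
ee_pos: [0.6677, -0.2029, 0.2793]
eef_rot: [[0.985, 0.174, 0.001], [0.174, -0.985, 0.008], [0.003, -0.008, -1.0]]
force: [-1.0, 2.6, -1.9]
finger_gap: 0.0852
gripper_force: 0.0
clock: 2.07
ee_pos: [0.6544, -0.2168, 0.1505]
eef_rot: [[0.987, 0.159, 0.001], [0.159, -0.987, -0.001], [0.001, 0.001, -1.0]]
force: [0.3, -0.4, 1.4]
finger_gap: 0.0844
gripper_force: 0.0
```

View pics/s1.png

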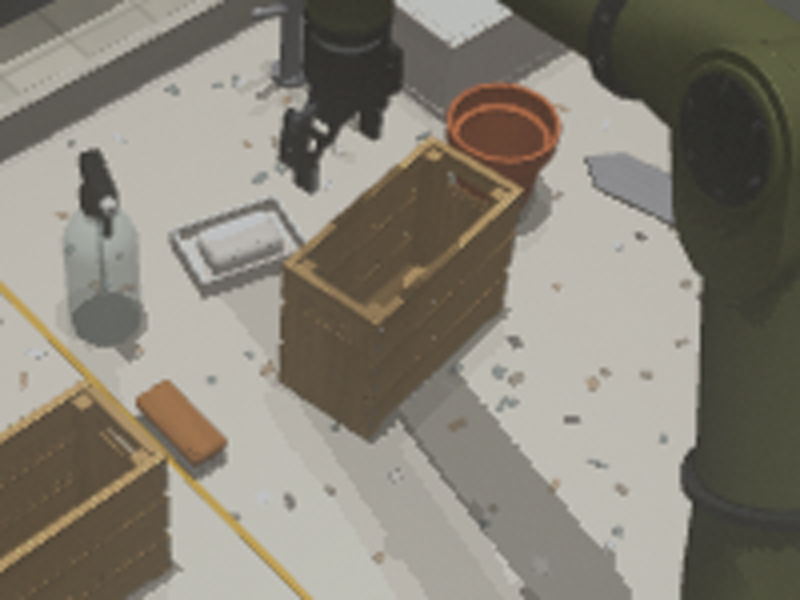

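The gripper is behind the right crate, with its fingertips just past the far rim and clear of the soap and spray bottle.

```bash
python3 -m creep '-0.8 0 0.5 0 0 0 8.5; -1.6 0 0.5 0 0 0 8.5; -2.2 0 0.5 0 0 0 8.5; -3.0 0 0.2 0 0 0 8.5; -3.9 0 -0.4 0 0 0 8.5; -4.8 0 -0.9 0 0 0 8.5'
```

```text
clock: 2.62
ee_pos: [0.6068, -0.2238, 0.1587]
eef_rot: [[0.987, 0.16, 0.001], [0.16, -0.987, -0.001], [0.001, 0.001, -1.0]]
force: [0.0, -0.2, 0.0]
finger_gap: 0.0854
gripper_force: 0.0
```

```bash
python3 - <<'E'
from h import *
snap('side','s2',(200,100,400,250),4)
E
```

```text
(no output)
```

View pics/s2.png

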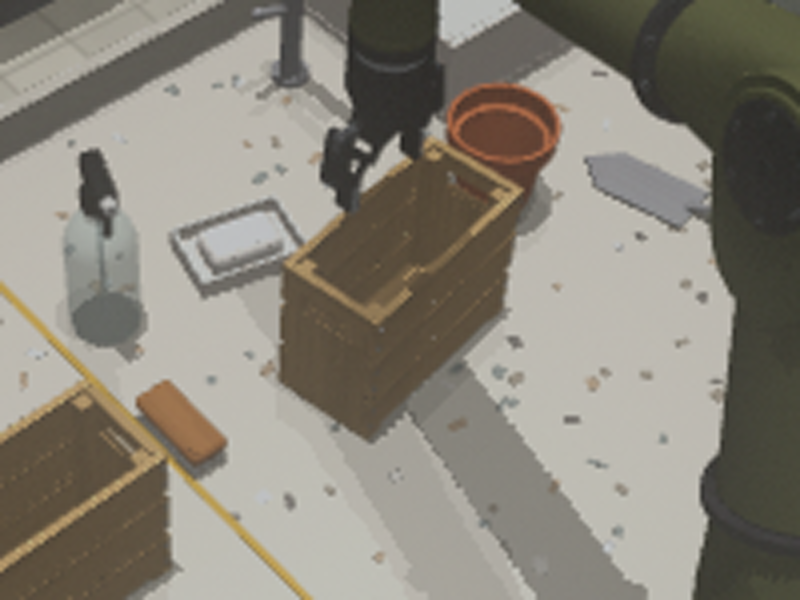

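The crate hasn't moved. A fingertip is at about (352,208), right at the rim, so I'll check the geometry by projection.

```bash
python3 - <<'E'
from h import *
e=lambda X:((proj('side',X)-[200,100])*4).round(0)
for z in(.15,.16,.17,.18):
  for d in(.035,.043,.055): print(z,d,e([.6068-.16*d-0.011,-.2238+.987*d,z]))
for z in (0,.17):
 for sx in(-1,1):
  for sy in(-1,1):
   print(z,sx,sy,e([.57+sx*.055*.987-sy*.11*.16,-.2284+sx*.055*.16+sy*.11*.987,z]))
E
```

```text
0.15 0.035 [357. 245.]
0.15 0.043 [352. 250.]
0.15 0.055 [343. 257.]
0.16 0.035 [358. 237.]
0.16 0.043 [352. 242.]
0.16 0.055 [344. 250.]
0.17 0.035 [358. 230.]
0.17 0.043 [353. 235.]
0.17 0.055 [344. 242.]
0.18 0.035 [359. 222.]
0.18 0.043 [354. 227.]
0.18 0.055 [345. 234.]
0 -1 -1 [503. 306.]
0 -1 1 [365. 438.]
0 1 -1 [416. 251.]
0 1 1 [277. 377.]
0.17 -1 -1 [525. 187.]
0.17 -1 1 [377. 322.]
0.17 1 -1 [431. 132.]
0.17 1 1 [281. 260.]
```

```bash
python3 -m creep '1.5 0 0 0 0 0 4; 3 0 0 0 0 0 0; 4.5 0 0 0 0 0 0; 5 0 0 0 0 0 0; 5 0 0 0 0 0 0; 5 0 0.3 0 0 0 0; 5 0 0.3 0 0 0 0; 5 0 0.3 0 0 0 0'
```

```text
clock: 3.33
ee_pos: [0.6557, -0.2161, 0.1542]
eef_rot: [[0.987, 0.159, -0.001], [0.159, -0.987, -0.0], [-0.001, 0.0, -1.0]]
force: [-0.3, -0.5, -0.1]
finger_gap: 0.0002
gripper_force: 0.0
```

```bash
python3 -m creep '-1 0 0 0 0 0 0; -2 0 0 0 0 0 0; -2.5 0 0 0 0 0 0; -3 0 0 0 0 0 0; -3 0 0 0 0 0 0'
```

```text
clock: 3.75
ee_pos: [0.6261, -0.2211, 0.1548]
eef_rot: [[0.987, 0.159, -0.0], [0.159, -0.987, -0.001], [-0.0, 0.001, -1.0]]
force: [0.3, -0.3, 0.6]
finger_gap: -0.0002
gripper_force: 0.0
```

```bash
python3 -m creep '-0.5 0 0 0 0 0 0; -1 0 0 0 0 0 0; -1 0 0 0 0 0 0'; python3 -c "
from h import *
snap('side','s3',(200,100,400,250),4)"
```

```text
clock: 4.0
ee_pos: [0.6164, -0.2223, 0.1545]
eef_rot: [[0.987, 0.16, -0.001], [0.16, -0.987, -0.0], [-0.001, 0.0, -1.0]]
force: [-0.2, 0.3, -0.1]
finger_gap: -0.0001
gripper_force: 0.0
```

View pics/s3.png

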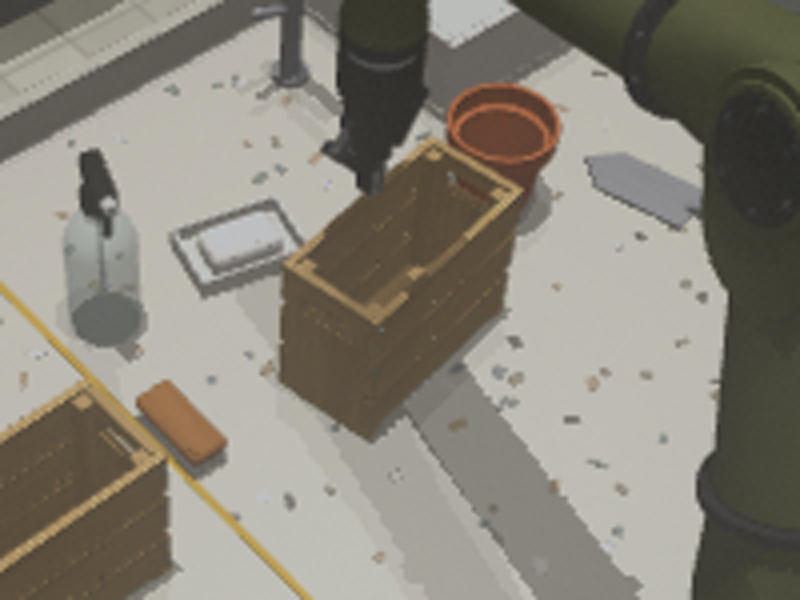

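The fingertip now drops behind the rim at (372,193), close to contact. I'll feel forward.

```bash
python3 -m creep '-0.4 0 0 0 0 0 0; -0.8 0 0 0 0 0 0; -0.8 0 0 0 0 0 0'; python3 -m creep '-0.4 0 0 0 0 0 0; -0.8 0 0 0 0 0 0; -0.8 0 0 0 0 0 0'
```

```text
clock: 4.3
ee_pos: [0.6085, -0.2235, 0.1544]
eef_rot: [[0.987, 0.16, -0.001], [0.16, -0.987, -0.0], [-0.001, 0.0, -1.0]]
force: [0.4, -0.9, 0.7]
finger_gap: -0.0002
gripper_force: 0.0
clock: 4.55
ee_pos: [0.6005, -0.2249, 0.1544]
eef_rot: [[0.987, 0.159, -0.001], [0.159, -0.987, -0.0], [-0.001, 0.0, -1.0]]
force: [-0.8, -1.2, 0.1]
finger_gap: -0.0
gripper_force: 0.0
```

```bash
python3 - <<'E'
from h import *
a=capture('side')['image'][115:190,265:345]; b=capture('top')['image'][175:250,250:350]
a=cv2.resize(a,(400,375),interpolation=cv2.INTER_CUBIC);b=cv2.resize(b,(400,300),interpolation=cv2.INTER_CUBIC)
im=np.zeros((375,800,3),np.uint8);im[:,:400]=a;im[:300,400:]=b
cv2.imwrite('pics/c4.png',im)
for z in(.154,.17): 
  p=np.array([.6005,-.2249,z]); print(z,'side',(proj('side',p)-[265,115])*5,'top',(proj('top',p)-[250,175])*4+[400,0])
E
```

```text
0.154 side [148. 197.] top [580.   76.8]
0.17 side [149.5 182. ] top [581.6  74.8]
```

View pics/c4.png

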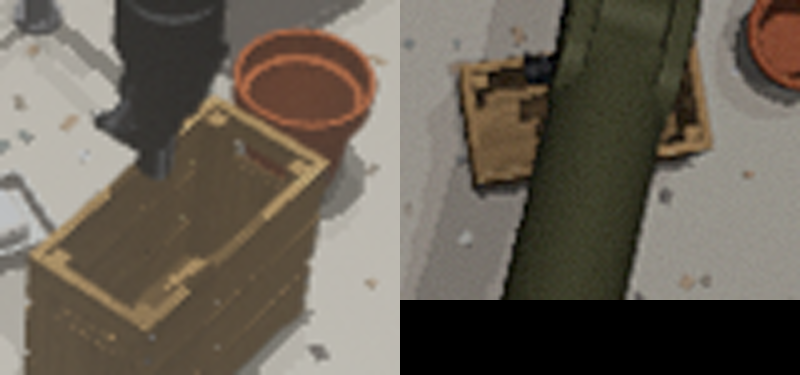

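The closed tip shows at (155,178), about 20 px above its predicted spot. It therefore passed above the rim, with the true tip roughly 2 cm higher than I assumed. I'll back off, go lower and push again.

```bash
python3 -m creep '2 0 0 0 0 0 0; 4 0 0 0 0 0 0; 6 0 0 0 0 0 0; 6.5 0 0 0 0 0 0; 6.5 0 2 0 0 0 0; 6.5 0 2 0 0 0 0; 6.5 0 2 0 0 0 0'; python3 -m creep '-1.5 0 0 0 0 0 0; -2.5 0 0 0 0 0 0; -3 0 0 0 0 0 0; -3.5 0 0 0 0 0 0; -3.5 0 0 0 0 0 0'
```

```text
clock: 5.23
ee_pos: [0.664, -0.214, 0.133]
eef_rot: [[0.987, 0.16, -0.004], [0.16, -0.987, 0.001], [-0.003, -0.001, -1.0]]
force: [-0.4, 0.2, 0.8]
finger_gap: -0.0001
gripper_force: 0.0
clock: 5.65
ee_pos: [0.6321, -0.2202, 0.1367]
eef_rot: [[0.987, 0.16, 0.004], [0.16, -0.987, -0.001], [0.004, 0.002, -1.0]]
force: [4.2, -0.4, 2.5]
finger_gap: 0.0
gripper_force: 1.8
```

Contact. Now I'll follow the arc.

```bash
python3 -m creep '-0.8 0 -0.4 0 0 0 0; -1.6 0 -0.9 0 0 0 0; -2.4 0 -1.3 0 0 0 0; -3.2 0 -1.7 0 0 0 0; -4 0 -2.0 0 0 0 0; -4 0 -2.0 0 0 0 0'
```

```text
clock: 6.15
ee_pos: [0.5895, -0.227, 0.155]
eef_rot: [[0.987, 0.158, -0.001], [0.158, -0.987, -0.001], [-0.001, 0.001, -1.0]]
force: [1.6, -0.3, 1.3]
finger_gap: -0.0001
gripper_force: 1.0
```

```bash
python3 -m creep '-1.1 0 -0.5 0 0 0 0; -2.2 0 -0.8 0 0 0 0; -3.3 0 -1.1 0 0 0 0; -4.4 0 -1.3 0 0 0 0; -5.5 0 -1.4 0 0 0 0; -6.6 0 -1.4 0 0 0 0; -7.5 0 -1.4 0 0 0 0'; python3 -m creep '-1 0 0 0 0 0 0; -2 0 0.2 0 0 0 0; -3 0 0.3 0 0 0 0; -4 0 0.3 0 0 0 0; -4 0 0.3 0 0 0 0'
python3 - <<'E'
from h import *
a=capture('side')['image'][90:250,180:400]; b=capture('top')['image'][160:280,220:360]
im=np.zeros((400,800,3),np.uint8);a=cv2.resize(a,(440,320),interpolation=3);b=cv2.resize(b,(350,300));im[:320,:440]=a;im[:300,445:795]=b
cv2.imwrite('pics/c5.png',im)
E
```

```text
clock: 6.73
ee_pos: [0.5157, -0.2386, 0.1684]
eef_rot: [[0.987, 0.159, -0.001], [0.159, -0.987, -0.0], [-0.001, 0.0, -1.0]]
force: [0.0, -0.3, -0.3]
finger_gap: -0.0002
gripper_force: 0.0
clock: 7.15
ee_pos: [0.4756, -0.2454, 0.1652]
eef_rot: [[0.987, 0.158, -0.002], [0.158, -0.987, -0.001], [-0.002, 0.0, -1.0]]
force: [0.3, -1.0, -0.1]
finger_gap: -0.0002
gripper_force: 0.0
```

View pics/c5.png

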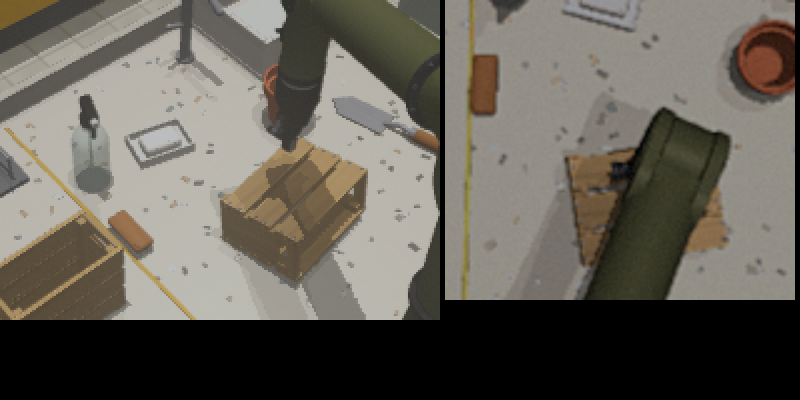

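The right crate now lies on its side, with its open top towards the robot and nothing else moved. On to the left crate.

```bash
python3 -m creep '0 0 -4 0 0 0 0; 0 0 -8 0 0 0 0; 0 0 -11 0 0 0 0; 2 -3.4 -11 0 0 0.05 0; 4 -6.8 -11 0 0 0.1 0; 6 -10.2 -11 0 0 0.144 0; 8 -13.6 -11 0 0 0.144 0; 10 -17 -11 0 0 0.144 0'
python3 - <<'E'
from h import *
o=observe();print((np.array(o['eef_rot']).T@(np.array([.665,.21,.275])-o['ee_pos'])).round(3),o['joint_positions'])
E
```

```text
clock: 7.92
ee_pos: [0.5505, -0.0583, 0.2758]
eef_rot: [[1.0, 0.017, 0.001], [0.017, -1.0, 0.0], [0.001, -0.0, -1.0]]
force: [1.4, 0.0, 0.1]
finger_gap: 0.0
gripper_force: 0.0
[ 0.119 -0.266  0.001] [ 0.47111118  0.11209841 -0.44987123  1.56405476  0.04865958  1.47543537
 -1.53450843]
```

```bash
python3 -m creep '1.5 -3.4 0 0 0 0 0; 3 -6.8 0 0 0 0 0; 4.5 -10.2 0 0 0 0 0; 6 -13.6 0 0 0 0 0; 7.5 -17 0 0 0 0 0; 9 -20.4 0 0 0 0 0; 10.5 -23.8 0 0 0 0 0; 11.9 -26.6 0 0 0 0 0'
python3 -m creep '0 0 0 0 0 0 0; 0 0 4 0 0 0 0; 0 0 8 0 0 0 0; 0 0 12 0 0 0 0; 0 0 13.8 0 0 0 0; 0 0 13.8 0 0 0 0; 0 0 13.8 0 0 0 0'
```

```text
clock: 8.58
ee_pos: [0.6644, 0.2113, 0.275]
eef_rot: [[1.0, 0.019, -0.0], [0.019, -1.0, 0.002], [-0.0, -0.002, -1.0]]
force: [-0.0, 0.7, 0.8]
finger_gap: 0.0003
gripper_force: 0.0
clock: 9.17
ee_pos: [0.6637, 0.2071, 0.1366]
eef_rot: [[1.0, 0.017, -0.002], [0.017, -1.0, -0.0], [-0.002, 0.0, -1.0]]
force: [0.1, 0.0, 0.4]
finger_gap: 0.0002
gripper_force: 0.0
```

```bash
python3 -m creep '-1.5 0 0 0 0 0 0; -3 0 0 0 0 0 0; -4 0 0 0 0 0 0; -4.5 0 0 0 0 0 0; -5 0 0 0 0 0 0; -5 0 0 0 0 0 0'
```

```text
clock: 9.67
ee_pos: [0.6152, 0.2073, 0.1402]
eef_rot: [[1.0, 0.017, 0.004], [0.017, -1.0, 0.001], [0.004, -0.001, -1.0]]
force: [-1.7, -0.0, 7.7]
finger_gap: -0.0
gripper_force: 3.7
```

```bash
python3 -m creep '-0.8 0 -0.6 0 0 0 0; -1.6 0 -1.1 0 0 0 0; -2.4 0 -1.5 0 0 0 0; -3.2 0 -1.8 0 0 0 0; -4 0 -2.1 0 0 0 0; -4 0 -2.1 0 0 0 0'
```

```text
clock: 10.17
ee_pos: [0.5725, 0.2064, 0.1593]
eef_rot: [[1.0, 0.018, 0.0], [0.018, -1.0, -0.0], [0.0, 0.0, -1.0]]
force: [0.4, -0.2, 0.0]
finger_gap: -0.0001
gripper_force: 0.0
```

```bash
python3 - <<'E'
from h import *
a=capture('side')['image'];cv2.imwrite('pics/s6.png',a)
b=cv2.resize(cv2.imread('pics/side0.png'),(512,384),interpolation=cv2.INTER_AREA)
d=cv2.absdiff(a,b).max(2)
for v in range(190,284,6): print(v,''.join('#' if d[v,u]>40 else '.' for u in range(150,270,2)))
E
```

```text
190 ...................################........................#
196 ...................###########.##...........................
202 .................##############.............................
208 ..................#########.................................
214 ............................................................
220 ........................................#...................
226 ....................................#.......................
232 ............................................................
238 ............................................................
244 .......#....................................................
250 ...........................................############.....
256 ......................................######################
262 .........#.#..............................##################
268 ....................#.............................########.#
274 ............................................................
280 ............................................................
```

The left crate is still upright and hasn't moved: the tip rode over the rim. I'll retry 2 cm lower.

```bash
python3 -m creep '3 0 -1 0 0 0 0; 6 0 -1 0 0 0 0; 9 0 -1 0 0 0 0; 9.2 0 0 0 0 0 0; 9.2 0 3 0 0 0 0; 9.2 0 4.2 0 0 0 0; 9.2 0 4.2 0 0 0 0'; python3 -m creep '-1.5 0 0 0 0 0 0; -3 0 0 0 0 0 0; -3.8 0 0 0 0 0 0; -4.4 0 0 0 0 0 0; -4.4 0 0 0 0 0 0'
```

```text
clock: 10.8
ee_pos: [0.6631, 0.206, 0.1113]
eef_rot: [[1.0, 0.017, -0.008], [0.017, -1.0, -0.003], [-0.008, 0.002, -1.0]]
force: [-0.3, -0.4, -0.6]
finger_gap: 0.0002
gripper_force: 0.0
clock: 11.22
ee_pos: [0.6217, 0.207, 0.1177]
eef_rot: [[1.0, 0.018, 0.002], [0.018, -1.0, -0.0], [0.002, 0.0, -1.0]]
force: [0.4, 0.5, 0.4]
finger_gap: -0.0002
gripper_force: 0.0
```

```bash
python3 -m creep '-0.5 0 0 0 0 0 0; -1 0 0 0 0 0 0; -1.5 0 -0.2 0 0 0 0; -1.5 0 -0.2 0 0 0 0'
```

```text
clock: 11.55
ee_pos: [0.6069, 0.2063, 0.1193]
eef_rot: [[1.0, 0.017, 0.001], [0.017, -1.0, -0.0], [0.001, 0.0, -1.0]]
force: [3.1, -0.0, 2.7]
finger_gap: 0.0
gripper_force: 1.6
```

Good contact. Follow the arc.

```bash
python3 -m creep '-0.8 0 -0.4 0 0 0 0; -1.6 0 -0.8 0 0 0 0; -2.4 0 -1.2 0 0 0 0; -3.2 0 -1.6 0 0 0 0; -4 0 -1.9 0 0 0 0; -4 0 -1.9 0 0 0 0'
```

```text
clock: 12.05
ee_pos: [0.5645, 0.2064, 0.1377]
eef_rot: [[1.0, 0.018, -0.002], [0.018, -1.0, -0.0], [-0.002, 0.0, -1.0]]
force: [0.2, 0.6, 0.7]
finger_gap: 0.0
gripper_force: 0.1
```

```bash
python3 -m creep '-1.1 0 -0.5 0 0 0 0; -2.2 0 -0.8 0 0 0 0; -3.3 0 -1.1 0 0 0 0; -4.4 0 -1.3 0 0 0 0; -5.5 0 -1.4 0 0 0 0; -6.6 0 -1.4 0 0 0 0; -7.5 0 -1.4 0 0 0 0'; python3 -m creep '-1 0 0 0 0 0 0; -2 0 0.2 0 0 0 0; -3 0 0.3 0 0 0 0; -3 0 0 0 0 0 0; -3 0 -3 0 0 0 0; -3 0 -6 0 0 0 0; -3 0 -9 0 0 0 0'
python3 - <<'E'
from h import *
a=capture('side')['image'];cv2.imwrite('pics/s7.png',a)
b=cv2.resize(cv2.imread('pics/side0.png'),(512,384),interpolation=cv2.INTER_AREA)
d=cv2.absdiff(a,b).max(2)
for v in range(190,300,6): print(v,''.join('#' if d[v,u]>40 else '.' for u in range(150,270,2)))
E
```

```text
clock: 12.63
ee_pos: [0.4905, 0.2045, 0.1511]
eef_rot: [[1.0, 0.017, -0.001], [0.017, -1.0, -0.0], [-0.001, 0.0, -1.0]]
force: [-0.3, 0.7, 0.5]
finger_gap: 0.0001
gripper_force: 0.0
clock: 13.22
ee_pos: [0.4618, 0.2038, 0.2425]
eef_rot: [[1.0, 0.017, -0.0], [0.017, -1.0, -0.0], [-0.0, 0.0, -1.0]]
force: [1.0, -0.2, 0.0]
finger_gap: 0.0001
gripper_force: 0.0
190 .............................###############................
196 .............................################...............
202 .............................###...#..##.##.................
208 .........................##.#..........#.##.................
214 ....................########...........#######..............
220 ................###################...#########.............
226 ...........####################################.............
232 ..........########################################..........
238 ..........##############################.#.###.######.......
244 .......#...#########################..........##########....
250 ............#######################.......##################
256 ............#####################.....######################
262 .........#.#.####################.##########################
268 ................#####..######.##############################
274 ..................####....##################################
280 .......................#####################..##############
286 .........................#########..########################
292 ............................#########################.......
298 ...............................##################...........
```

```bash
python3 -m creep '0 4 -2 0 0 0 0; 0.5 8 -3 0 0 0 0; 1 12 -3 0 0 0 0; 1.5 16 -3 0 0 0 0; 1.5 20 -3 0 0 0 0; 1.5 24 -3 0 0 0 0; 1.5 28 -3 0 0 0 0; 1.5 32 -3 0 0 0 0'; python3 -m creep '0 4 0 0 0 0 0; 0 8 0 0 0 0 0; 0 12 0 0 0 0 0; -1 16 0 0 0 0 0; -3 19.5 0 0 0 0 0; -5 23 0 0 0 0 0; -7 26.5 0 0 0 0 0; -9 30 0 0 0 0 0'
python3 - <<'E'
from h import *
a=capture('side')['image'][110:320,150:390]; b=capture('top')['image'][150:270,130:350]
cv2.imwrite('pics/s8.png',a);cv2.imwrite('pics/t8.png',b)
im=np.zeros((600,800,3),np.uint8);a=cv2.resize(a,(400,350),interpolation=3);b=cv2.resize(b,(458,250),interpolation=3);im[:350,:400]=a;im[350:,:458]=b
c=cv2.resize(b,None,fx=1,fy=1);im[:250,402:]=cv2.resize(b,(398,217+33),interpolation=3)
cv2.imwrite('pics/c8.png',im[:,:])
E
```

```text
clock: 13.93
ee_pos: [0.4823, -0.118, 0.2717]
eef_rot: [[1.0, 0.016, 0.001], [0.016, -1.0, -0.001], [0.001, 0.001, -1.0]]
force: [1.6, -0.1, -0.5]
finger_gap: -0.0002
gripper_force: 0.0
clock: 14.6
ee_pos: [0.3964, -0.4191, 0.2714]
eef_rot: [[1.0, 0.017, 0.0], [0.017, -1.0, -0.001], [0.0, 0.001, -1.0]]
force: [1.5, 0.2, -0.2]
finger_gap: -0.0001
gripper_force: 0.0
```

View pics/c8.png

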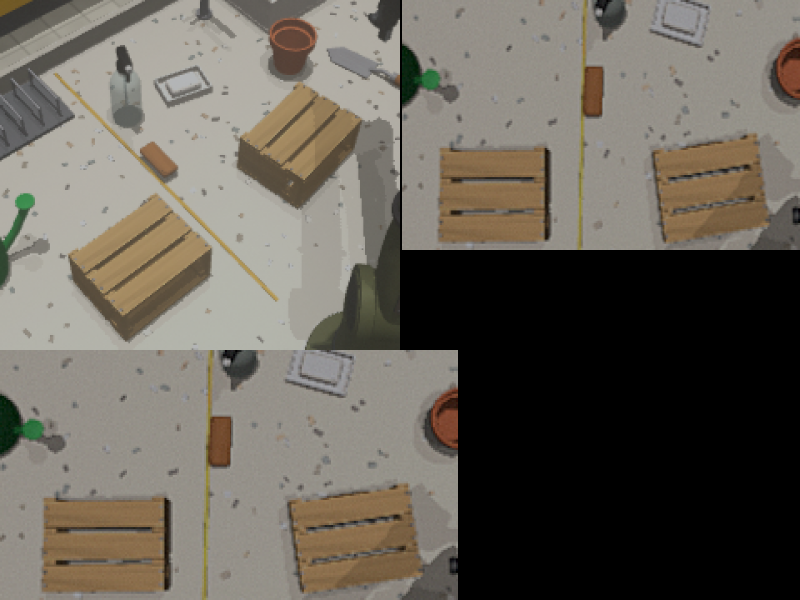

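Both crates lie open-top towards the robot and the bystanders haven't moved. In the lower panel the right crate's corners are (289,502), (407,486), (421,575), (301,592). The left crate's are (44,498), (166,498), (166,592), (42,590).

Neither camera sees the undersides from here. The side camera is on the left, so I'll yaw the right crate with a push until its underside comes into that view.

```bash
python3 - <<'E'
from h import *
s=458/220
for n,P in(('L',[(44,498),(166,498),(166,592),(42,590)]),('R',[(289,502),(407,486),(421,575),(301,592)])):
    Q=np.array([ray('top',130+p[0]/s,150+(p[1]-350)/s,.11)[:2] for p in P]);d=Q[0]-Q[1]+Q[3]-Q[2]
    print(n,Q.tolist(),'mid',Q.mean(0).round(4),'yaw',np.arctan2(-d[0],d[1]).round(3),'und',(Q[:2].mean(0)).round(3))
E
```

```text
L [[0.4917, 0.317], [0.4961, 0.0943], [0.3267, 0.0891], [0.3259, 0.3131]] mid [0.4101 0.2034] yaw 0.012 und [0.494 0.206]
R [[0.4932, -0.1302], [0.5266, -0.3452], [0.3662, -0.3709], [0.3315, -0.1545]] mid [ 0.4294 -0.2502] yaw 0.157 und [ 0.51  -0.238]
```

```bash
python3 -m creep '-2 -2 0 0 0 0 0; -4.2 -4 0 0 0 0 0; -6.2 -5.7 0 0 0 0 0; -6.2 -5.7 4 0 0 0 0; -6.2 -5.7 8 0 0 0 0; -6.2 -5.7 12 0 0 0 0; -6.2 -5.7 16 0 0 0 0; -6.2 -5.7 19 0 0 0 0'; python3 -m creep '0 0 2.1 0 0 0 0; 0 0 2.1 0 0 0 0; 0 0 2.1 0 0 0 0; 1 0 2.1 0 0 0 0; 2 0 2.1 0 0 0 0; 2 0 2.1 0 0 0 0'
```

```text
clock: 15.37
ee_pos: [0.3335, -0.3602, 0.0785]
eef_rot: [[1.0, 0.017, -0.001], [0.017, -1.0, 0.001], [-0.001, -0.001, -1.0]]
force: [0.1, 0.3, 0.1]
finger_gap: -0.0001
gripper_force: 0.0
clock: 15.87
ee_pos: [0.3581, -0.362, 0.0626]
eef_rot: [[1.0, 0.019, 0.004], [0.019, -1.0, -0.003], [0.004, 0.003, -1.0]]
force: [0.3, -1.3, 0.0]
finger_gap: 0.0001
gripper_force: 0.0
```

```bash
python3 -m creep '0.8 0 0.3 0 0 0 0; 1.6 0 0.3 0 0 0 0; 2.4 0 0.3 0 0 0 0; 3.2 0 0.3 0 0 0 0; 4 0 0.3 0 0 0 0; 4.8 0 0.3 0 0 0 0; 5.6 0 0.3 0 0 0 0; 5.6 0 0.3 0 0 0 0'
cat > det.py <<'E'
# wood-coloured top face of a lying crate near region -> corners on z=.11
from h import *
def det(right=True,z=.11,dbg=0):
    c=capture('top');im=c['image'];np.savez('cal_top.npz',K=c['camera_matrix'],R=c['R'],t=c['t'])
    h=cv2.cvtColor(im,cv2.COLOR_BGR2HSV)
    m=((h[...,0]>8)&(h[...,0]<22)&(h[...,1]>75)&(h[...,2]>75)).astype(np.uint8)
    r=np.zeros_like(m); r[170:285,(235 if right else 130):(350 if right else 245)]=1; m*=r
    m=cv2.morphologyEx(m,cv2.MORPH_CLOSE,np.ones((7,7)));m=cv2.morphologyEx(m,cv2.MORPH_OPEN,np.ones((5,5)))
    n,l,st,_=cv2.connectedComponentsWithStats(m)
    k=1+np.argmax(st[1:,4]);p=np.argwhere(l==k)[:,::-1].astype(np.float32)
    W=np.array([ray('top',*q,z)[:2] for q in p],np.float32)
    R=cv2.minAreaRect(W);B=cv2.boxPoints(R).round(3)
    print('area',st[k,4],'mid',np.round(R[0],3),'size',np.round(R[1],3),'ang',R[2],'corners',B.tolist())
    if dbg: cv2.imwrite('pics/m.png',m*255)
E
python3 -c "
from det import *
det()"
```

```text
clock: 16.53
ee_pos: [0.4128, -0.3605, 0.0581]
eef_rot: [[1.0, 0.018, 0.002], [0.018, -1.0, -0.002], [0.002, 0.002, -1.0]]
force: [-0.8, -1.5, 1.1]
finger_gap: 0.0002
gripper_force: 0.6
area 2421 mid [ 0.464 -0.236] size [0.168 0.22 ] ang 24.577274322509766 corners [[0.34200000762939453, -0.17100000381469727], [0.43299999833106995, -0.3709999918937683], [0.5849999785423279, -0.3009999990463257], [0.49399998784065247, -0.10100000351667404]]
```

```bash
python3 -m creep '0.9 -0.4 0 0 0 0 0; 1.8 -0.9 0 0 0 0 0; 2.6 -1.4 0 0 0 0 0; 3.4 -2.0 0 0 0 0 0; 4.2 -2.6 0 0 0 0 0; 5 -3.2 0 0 0 0 0; 5 -3.2 0 0 0 0 0'
python3 -c "
from det import *
det()"
```

```text
clock: 17.17
ee_pos: [0.4626, -0.3244, 0.0574]
eef_rot: [[1.0, 0.02, 0.002], [0.02, -1.0, 0.001], [0.002, -0.001, -1.0]]
force: [0.0, -1.0, 0.5]
finger_gap: 0.0003
gripper_force: 0.1
area 2369 mid [ 0.495 -0.197] size [0.169 0.219] ang 33.856483459472656 corners [[0.36399999260902405, -0.15399999916553497], [0.4860000014305115, -0.33500000834465027], [0.6259999871253967, -0.2409999966621399], [0.5040000081062317, -0.05900000035762787]]
```

```bash
python3 -m creep '-1.5 1 0 0 0 0 0; -1.5 1 -4 0 0 0 0; -1.5 1 -8 0 0 0 0; -1.5 1 -12 0 0 0 0; 0.5 -2.5 -12 0 0 0 0; 2.5 -6 -12 0 0 0 0; 4.5 -9.5 -12 0 0 0 0; 6.5 -13 -12 0 0 0 0'; python3 -m creep '0.7 -3.5 0 0 0 0 0; 1.2 -7 0 0 0 0 0; 1.7 -10.5 0 0 0 0 0; 2.1 -13.8 0 0 0 0 0; 2.1 -13.8 4 0 0 0 0; 2.1 -13.8 8 0 0 0 0; 2.1 -13.8 12 0 0 0 0; 2.1 -13.8 12 0 0 0 0'
```

```text
clock: 17.88
ee_pos: [0.5233, -0.193, 0.1776]
eef_rot: [[1.0, 0.017, 0.0], [0.017, -1.0, 0.002], [0.0, -0.002, -1.0]]
force: [1.8, -0.2, -1.0]
finger_gap: 0.0002
gripper_force: 0.0
clock: 18.55
ee_pos: [0.5342, -0.0556, 0.0495]
eef_rot: [[1.0, 0.018, -0.015], [0.018, -1.0, 0.003], [-0.015, -0.004, -1.0]]
force: [-2.6, -0.1, -0.7]
finger_gap: -0.0002
gripper_force: 0.0
```

```bash
python3 -m creep '-0.9 0.6 -0.8 0 0 0 0; -1.8 1.2 -0.8 0 0 0 0; -2.7 1.8 -0.8 0 0 0 0; -3.6 2.5 -0.8 0 0 0 0; -4.4 3.2 -0.8 0 0 0 0; -5.2 3.9 -0.8 0 0 0 0; -6 4.7 -0.8 0 0 0 0; -6 4.7 -0.8 0 0 0 0'
python3 -c "
from det import *
det()"
```

```text
clock: 19.22
ee_pos: [0.4811, -0.108, 0.0664]
eef_rot: [[1.0, 0.014, 0.001], [0.014, -1.0, -0.002], [0.001, 0.002, -1.0]]
force: [0.0, -0.5, 0.9]
finger_gap: -0.0001
gripper_force: 0.0
area 2187 mid [ 0.476 -0.237] size [0.168 0.22 ] ang 46.750064849853516 corners [[0.33799999952316284, -0.22300000488758087], [0.49900001287460327, -0.37400001287460327], [0.6140000224113464, -0.25099998712539673], [0.45399999618530273, -0.10000000149011612]]
```

```bash
python3 -m creep '-0.7 0.7 0 0 0 0 0; -1.4 1.5 0 0 0 0 0; -2.0 2.3 0 0 0 0 0; -2.6 3.1 0 0 0 0 0; -3.2 4.0 0 0 0 0 0; -3.7 4.9 0 0 0 0 0; -4.2 5.8 0 0 0 0 0; -4.2 5.8 0 0 0 0 0'
python3 -c "
from det import *
det()"
```

```text
clock: 19.93
ee_pos: [0.4394, -0.1664, 0.0653]
eef_rot: [[1.0, 0.014, -0.002], [0.014, -1.0, -0.0], [-0.002, 0.0, -1.0]]
force: [-0.1, 0.4, -0.0]
finger_gap: -0.0004
gripper_force: 0.5
area 2060 mid [ 0.465 -0.286] size [0.17 0.22] ang 61.72905349731445 corners [[0.3269999921321869, -0.30799999833106995], [0.5210000276565552, -0.41200000047683716], [0.6019999980926514, -0.2630000114440918], [0.40799999237060547, -0.1589999943971634]]
```

```bash
python3 -m creep '1 -1 0 0 0 0 0; 1 -1 -4 0 0 0 0; 1 -1 -8 0 0 0 0; 1 -1 -12 0 0 0 0; 1 -1 -16 0 0 0 0; 1 3 -18 0 0 0 0; 1 7 -18 0 0 0 0; 1 11 -18 0 0 0 0'; python3 -m creep '0 4 0 0 0 0 0; 0 8 0 0 0 0 0; -1 12 0 0 0 0 0; -2 16 0 0 0 0 0; -4 19 0 0 0 0 0; -5 20 0 0 0 0 0; -5 20 0 0 0 0 0'
python3 - <<'E'
from det import *
det()
c=capture('side')['image'];cv2.imwrite('pics/s9.png',c)
A=np.array([.602,-.263]);B=np.array([.408,-.159])
P=np.float32([proj('side',[*B,.11]),proj('side',[*A,.11]),proj('side',[*A,0]),proj('side',[*B,0])]);print(P.tolist())
H=cv2.getPerspectiveTransform(P,np.float32([[0,0],[440,0],[440,220],[0,220]]))
w=cv2.warpPerspective(c,H,(440,220),flags=cv2.INTER_LINEAR)
x0,y0=(P.min(0)-10).astype(int);x1,y1=(P.max(0)+10).astype(int)
q=c[y0:y1,x0:x1];f=min(780/q.shape[1],360/q.shape[0]);q=cv2.resize(q,None,fx=f,fy=f,interpolation=cv2.INTER_CUBIC)
im=np.zeros((600,800,3),np.uint8);im[:q.shape[0],:q.shape[1]]=q;im[375:595,:440]=w;cv2.imwrite('pics/c9.png',im)
E
```

```text
clock: 20.65
ee_pos: [0.4535, -0.2766, 0.2478]
eef_rot: [[1.0, 0.019, 0.003], [0.019, -1.0, -0.004], [0.003, 0.004, -1.0]]
force: [0.6, 0.5, -0.4]
finger_gap: -0.0002
gripper_force: 0.0
clock: 21.23
ee_pos: [0.4007, -0.48, 0.2443]
eef_rot: [[1.0, 0.008, -0.005], [0.008, -1.0, -0.001], [-0.005, 0.001, -1.0]]
force: [1.1, 0.3, 0.5]
finger_gap: 0.0003
gripper_force: 0.0
area 2516 mid [ 0.464 -0.286] size [0.171 0.22 ] ang 61.67155456542969 corners [[0.3269999921321869, -0.30799999833106995], [0.5210000276565552, -0.4129999876022339], [0.6019999980926514, -0.2630000114440918], [0.40799999237060547, -0.15800000727176666]]
[[316.70001220703125, 202.60000610351562], [301.0, 157.39999389648438], [298.8999938964844, 176.1999969482422], [313.70001220703125, 220.5]]
```

View pics/c9.png

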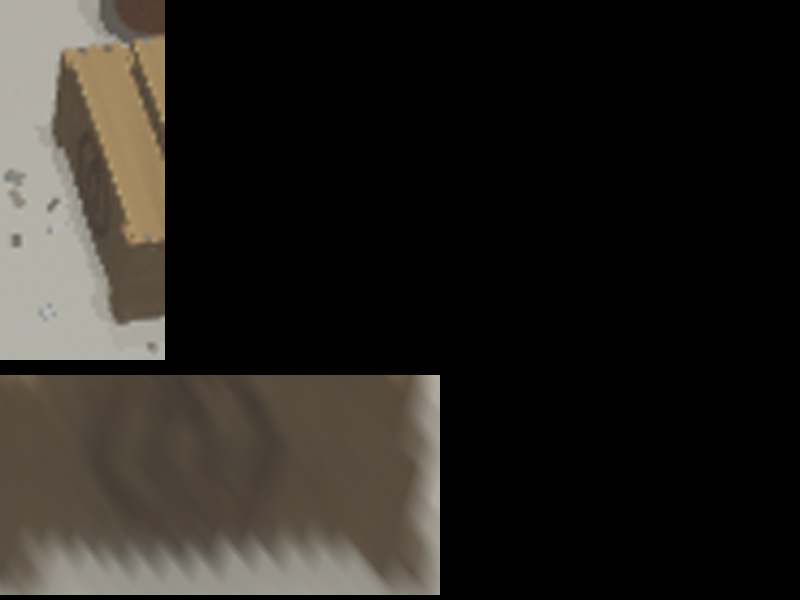

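The view settles it: a dark ring with a bottle outline shows on the right crate's underside, at about (95,185) in the crop. The right crate is therefore the stamped one and the left stays put. I'll turn the right crate back square, pushing its underside at the right end first.

```bash
python3 -m creep '2.6 -3.2 0 0 0 0 0; 5.2 -6.4 0 0 0 0 0; 7.8 -9.6 0 0 0 0 0; 10.4 -12.8 0 0 0 0 0; 13 -16 0 0 0 0 0; 15.6 -19.2 0 0 0 0 0; 18.2 -22.4 0 0 0 0 0; 20.7 -25.4 0 0 0 0 0'; python3 -m creep '0 0 0 0 0 0 0; 0 0 4 0 0 0 0; 0 0 8 0 0 0 0; 0 0 12 0 0 0 0; 0 0 16 0 0 0 0; 0 0 17.5 0 0 0 0; 0 0 17.5 0 0 0 0'; python3 -m creep '-0.5 1 0 0 0 0 0; -1 2 0 0 0 0 0; -1.5 2.9 0 0 0 0 0; -2.1 3.7 0 0 0 0 0; -2.8 4.5 0 0 0 0 0; -3.6 5.3 0 0 0 0 0; -4.4 6 0 0 0 0 0; -4.4 6 0 0 0 0 0'
python3 -c "
from det import *
det()"
```

```text
clock: 22.0
ee_pos: [0.6107, -0.2123, 0.2459]
eef_rot: [[1.0, 0.022, 0.001], [0.022, -1.0, 0.001], [0.001, -0.001, -1.0]]
force: [0.4, 0.2, 0.2]
finger_gap: -0.0001
gripper_force: 0.0
clock: 22.58
ee_pos: [0.6054, -0.214, 0.0649]
eef_rot: [[1.0, 0.02, -0.009], [0.02, -1.0, 0.004], [-0.009, -0.004, -1.0]]
force: [0.2, 0.2, -0.6]
finger_gap: 0.0001
gripper_force: 0.0
clock: 23.25
ee_pos: [0.5668, -0.2817, 0.0733]
eef_rot: [[1.0, 0.014, 0.005], [0.014, -1.0, -0.003], [0.005, 0.003, -1.0]]
force: [0.1, -0.5, 4.6]
finger_gap: 0.0002
gripper_force: 4.2
area 862 mid [ 0.401 -0.356] size [0.082 0.222] ang 68.30206298828125 corners [[0.28200000524520874, -0.3529999852180481], [0.48899999260902405, -0.4350000023841858], [0.5189999938011169, -0.35899999737739563], [0.31299999356269836, -0.2770000100135803]]
```

```bash
python3 -m creep '0.8 -1.2 0 0 0 0 0; 0.8 -1.2 -4 0 0 0 0; 0.8 -1.2 -8 0 0 0 0; 0.8 -1.2 -11 0 0 0 0; 3.5 -2 -11 0 0 0 0; 6 -2 -11 0 0 0 0; 6 -2 -11 0 0 0 0'
python3 - <<'E'
from det import *
det()
c=capture('side')['image'];cv2.imwrite('pics/s10.png',c)
E
```

```text
clock: 23.88
ee_pos: [0.6293, -0.2547, 0.1803]
eef_rot: [[1.0, 0.021, 0.002], [0.021, -1.0, 0.001], [0.002, -0.001, -1.0]]
force: [-1.3, 1.7, -0.7]
finger_gap: -0.0002
gripper_force: 0.0
area 1364 mid [ 0.419 -0.321] size [0.123 0.219] ang 54.70663070678711 corners [[0.2939999997615814, -0.30799999833106995], [0.4729999899864197, -0.4350000023841858], [0.5440000295639038, -0.33399999141693115], [0.36500000953674316, -0.20800000429153442]]
```

```bash
python3 -m creep '-2.5 0.3 0 0 0 0 0; -4.8 0.4 0 0 0 0 0; -4.8 0.4 4 0 0 0 0; -4.8 0.4 8 0 0 0 0; -4.8 0.4 12 0 0 0 0; -4.8 0.4 13 0 0 0 0; -4.8 0.4 13 0 0 0 0'; python3 -m creep '-0.6 0.8 0 0 0 0 0; -1.2 1.6 0 0 0 0 0; -2.5 3.1 0 0 0 0 0; -4 4.4 0 0 0 0 0; -4.8 5 0 0 0 0 0; -5.6 5.5 0 0 0 0 0; -5.6 5.5 0 0 0 0 0'; python3 -m creep '-0.9 0.5 0 0 0 0 0; -1.8 1 0 0 0 0 0; -1.8 1 0 0 0 0 0'
```

```text
clock: 24.57
ee_pos: [0.5736, -0.2614, 0.0465]
eef_rot: [[1.0, 0.016, -0.009], [0.016, -1.0, 0.003], [-0.008, -0.003, -1.0]]
force: [0.2, 0.2, -0.0]
finger_gap: -0.0001
gripper_force: 0.0
clock: 25.15
ee_pos: [0.5226, -0.3207, 0.0528]
eef_rot: [[1.0, 0.014, 0.003], [0.014, -1.0, -0.003], [0.003, 0.003, -1.0]]
force: [0.2, -0.3, -0.1]
finger_gap: 0.0001
gripper_force: 0.0
clock: 25.4
ee_pos: [0.5048, -0.3291, 0.0514]
eef_rot: [[1.0, 0.016, 0.001], [0.016, -1.0, -0.001], [0.001, 0.001, -1.0]]
force: [1.1, 0.1, 1.4]
finger_gap: -0.0002
gripper_force: 0.4
```

```bash
python3 -m creep '1.2 -1 0 0 0 0 0; 1.2 -1 -4 0 0 0 0; 1.2 -1 -8 0 0 0 0; 1.2 -1 -12 0 0 0 0; 1.8 -5 -14 0 0 0 0; 2.4 -9 -14 0 0 0 0; 3 -13 -14 0 0 0 0; 3.6 -17 -14 0 0 0 0'; python3 -m creep '0 -4 0 0 0 0 0; 0 -8 0 0 0 0 0; 0 -8 0 0 0 0 0'
python3 -c "
from det import *
det(dbg=1)"
```

```text
clock: 26.07
ee_pos: [0.5374, -0.1557, 0.1907]
eef_rot: [[1.0, 0.017, -0.001], [0.017, -1.0, -0.0], [-0.001, 0.0, -1.0]]
force: [1.1, -0.3, 0.2]
finger_gap: -0.0001
gripper_force: 0.0
clock: 26.32
ee_pos: [0.536, -0.0663, 0.1903]
eef_rot: [[1.0, 0.031, -0.002], [0.031, -1.0, 0.005], [-0.002, -0.005, -1.0]]
force: [0.2, 0.5, -0.3]
finger_gap: 0.0
gripper_force: 0.0
area 2467 mid [ 0.375 -0.32 ] size [0.17 0.22] ang 36.436275482177734 corners [[0.2409999966621399, -0.28200000524520874], [0.3720000088214874, -0.45899999141693115], [0.5080000162124634, -0.3580000102519989], [0.3779999911785126, -0.1809999942779541]]
```

```bash
python3 -m creep '-1 3.5 0 0 0 0 0; -2 7 0 0 0 0 0; -4 10.5 0 0 0 0 0; -6 14 0 0 0 0 0; -8.5 17.3 0 0 0 0 0; -11 20.5 0 0 0 0 0; -14 23 0 0 0 0 0; -17 25.5 0 0 0 0 0'; python3 -m creep '-3 2 0 0 0 0 0; -6 3 0 0 0 0 0; -9 3 0 0 0 0 0; -12 3 0 0 0 0 0; -12 3 0 0 0 0 0; -12 3 0 0 0 0 0'
python3 -c "
from h import *
print(observe()['joint_positions'])"
```

```text
clock: 27.03
ee_pos: [0.3682, -0.3374, 0.1899]
eef_rot: [[1.0, 0.015, -0.002], [0.015, -1.0, 0.001], [-0.002, -0.001, -1.0]]
force: [0.3, -0.3, 0.1]
finger_gap: -0.0003
gripper_force: 0.0
clock: 27.53
ee_pos: [0.2493, -0.3681, 0.1903]
eef_rot: [[1.0, 0.013, -0.001], [0.013, -1.0, 0.001], [-0.001, -0.001, -1.0]]
force: [0.9, -0.2, -0.0]
finger_gap: -0.0002
gripper_force: 0.0
[ 0.81751182 -0.11342975  0.0910342   1.94808079  0.01089206  1.30751614
 -0.65311138]
```

```bash
python3 -m creep '0 -1 3 0 0 0 0; 0 -1.5 6 0 0 0 0; 0 -1.5 9 0 0 0 0; 0 -1.5 12 0 0 0 0; 0 -1.5 13.8 0 0 0 0; 0 -1.5 13.8 0 0 0 0'; python3 -m creep '0.8 -0.6 0 0 0 0 0; 1.6 -1.2 0 0 0 0 0; 2.4 -1.8 0 0 0 0 0; 3.2 -2.4 0 0 0 0 0; 4 -3 0 0 0 0 0; 4.8 -3.6 0 0 0 0 0; 5.6 -4.1 0 0 0 0 0; 5.6 -4.1 0 0 0 0 0'
python3 -c "
from det import *
det()"
```

```text
clock: 28.03
ee_pos: [0.2498, -0.3494, 0.0484]
eef_rot: [[1.0, 0.019, -0.006], [0.019, -1.0, 0.007], [-0.006, -0.007, -1.0]]
force: [-0.6, 1.1, -0.4]
finger_gap: 0.0002
gripper_force: 0.0
clock: 28.7
ee_pos: [0.3088, -0.3094, 0.053]
eef_rot: [[1.0, 0.019, 0.001], [0.019, -1.0, -0.0], [0.001, 0.0, -1.0]]
force: [-0.7, 0.7, 1.2]
finger_gap: -0.0
gripper_force: 0.0
area 2402 mid [ 0.419 -0.3  ] size [0.169 0.219] ang 30.042682647705078 corners [[0.29100000858306885, -0.24699999392032623], [0.4009999930858612, -0.43700000643730164], [0.546999990940094, -0.3529999852180481], [0.43700000643730164, -0.16300000250339508]]
```

```bash
python3 -m creep '0.8 -0.5 0 0 0 0 0; 1.6 -1 0 0 0 0 0; 2.4 -1.5 0 0 0 0 0; 3.2 -2 0 0 0 0 0; 3.9 -2.4 0 0 0 0 0; 3.9 -2.4 0 0 0 0 0'
python3 -c "
from det import *
det()"; python3 -m creep '-1.5 1 0 0 0 0 0; -1.5 1 -4 0 0 0 0; -1.5 1 -8 0 0 0 0; -1.5 1 -12 0 0 0 0; -1 4.5 -14 0 0 0 0; 0 8 -14 0 0 0 0; 1 12 -14 0 0 0 0; 2 16 -14 0 0 0 0'
```

```text
clock: 29.25
ee_pos: [0.3461, -0.2854, 0.0527]
eef_rot: [[1.0, 0.018, 0.0], [0.018, -1.0, 0.0], [0.0, -0.0, -1.0]]
force: [-2.0, 0.1, 0.4]
finger_gap: -0.0001
gripper_force: 0.6
area 2333 mid [ 0.454 -0.287] size [0.166 0.221] ang 22.853181838989258 corners [[0.33500000834465027, -0.21799999475479126], [0.42100000381469727, -0.42100000381469727], [0.5730000138282776, -0.3569999933242798], [0.4880000054836273, -0.15399999916553497]]
clock: 29.97
ee_pos: [0.3694, -0.4476, 0.1937]
eef_rot: [[1.0, 0.017, 0.003], [0.018, -1.0, -0.002], [0.003, 0.002, -1.0]]
force: [-0.0, -0.3, 0.5]
finger_gap: 0.0002
gripper_force: 0.0
```

```bash
python3 -m creep '3 0.3 0 0 0 0 0; 6 0.6 0 0 0 0 0; 8.6 0.9 0 0 0 0 0; 8.6 0.9 4 0 0 0 0; 8.6 0.9 8 0 0 0 0; 8.6 0.9 12 0 0 0 0; 8.6 0.9 14 0 0 0 0; 8.6 0.9 14 0 0 0 0'; python3 -m creep '-0.3 -1 0 0 0 0 0; -0.6 -2 0 0 0 0 0; -0.9 -3 0 0 0 0 0; -1.2 -4 0 0 0 0 0; -1.4 -5 0 0 0 0 0; -1.6 -6 0 0 0 0 0; -1.7 -6.8 0 0 0 0 0; -1.7 -6.8 0 0 0 0 0'
python3 -c "
from det import *
det()"
```

```text
clock: 30.63
ee_pos: [0.4512, -0.4499, 0.046]
eef_rot: [[1.0, 0.017, -0.007], [0.017, -1.0, 0.008], [-0.007, -0.008, -1.0]]
force: [-0.7, 0.7, -0.2]
finger_gap: 0.0001
gripper_force: 0.0
clock: 31.3
ee_pos: [0.4367, -0.3851, 0.0546]
eef_rot: [[1.0, 0.018, 0.003], [0.018, -1.0, -0.003], [0.003, 0.003, -1.0]]
force: [0.8, -2.2, 0.4]
finger_gap: 0.0002
gripper_force: 0.7
area 2375 mid [ 0.455 -0.248] size [0.17  0.221] ang 18.119840621948242 corners [[0.3400000035762787, -0.17000000178813934], [0.40799999237060547, -0.3799999952316284], [0.5699999928474426, -0.3269999921321869], [0.5009999871253967, -0.11699999868869781]]
```

```bash
python3 -m creep '-0.2 -0.8 0 0 0 0 0; -0.4 -1.6 0 0 0 0 0; -0.6 -2.4 0 0 0 0 0; -0.8 -3.2 0 0 0 0 0; -1 -4 0 0 0 0 0; -1.2 -4.8 0 0 0 0 0; -1.4 -5.6 0 0 0 0 0; -1.4 -5.6 0 0 0 0 0'
python3 -c "
from det import *
det()"
```

```text
clock: 32.02
ee_pos: [0.4211, -0.3299, 0.0535]
eef_rot: [[1.0, 0.017, 0.001], [0.017, -1.0, -0.002], [0.001, 0.002, -1.0]]
force: [-0.8, -3.3, 1.8]
finger_gap: 0.0003
gripper_force: 1.1
area 2376 mid [ 0.459 -0.199] size [0.166 0.219] ang 7.969612121582031 corners [[0.3610000014305115, -0.10199999809265137], [0.3919999897480011, -0.3199999928474426], [0.5559999942779541, -0.296999990940094], [0.5260000228881836, -0.07900000363588333]]
```

```bash
python3 -m creep '0 -0.8 0 0 0 0 0; 0 -1.6 0 0 0 0 0; 0 -2.4 0 0 0 0 0; 0 -3 0 0 0 0 0; 0 -3 0 0 0 0 0'
python3 -c "
from det import *
det()"
```

```text
clock: 32.48
ee_pos: [0.4205, -0.3, 0.0528]
eef_rot: [[1.0, 0.017, 0.0], [0.017, -1.0, -0.001], [0.0, 0.001, -1.0]]
force: [-0.1, -2.6, 1.9]
finger_gap: -0.0002
gripper_force: 1.2
area 2375 mid [ 0.467 -0.173] size [0.167 0.218] ang 4.165447235107422 corners [[0.375, -0.07000000029802322], [0.39100000262260437, -0.2879999876022339], [0.5580000281333923, -0.2750000059604645], [0.5419999957084656, -0.057999998331069946]]
```

```bash
python3 -m creep '0 2 0 0 0 0 0; 0 2 -4 0 0 0 0; 0 2 -8 0 0 0 0; 0 2 -12 0 0 0 0; 3.5 0 -13 0 0 0 0; 7 -2 -13 0 0 0 0; 10.5 -4 -13 0 0 0 0; 14 -7 -13 0 0 0 0'; python3 -m creep '3.5 -4 0 0 0 0 0; 3.7 -4.2 0 0 0 0 0; 3.7 -4.2 4 0 0 0 0; 3.7 -4.2 8 0 0 0 0; 3.7 -4.2 12 0 0 0 0; 3.7 -4.2 13 0 0 0 0; 3.7 -4.2 13 0 0 0 0'; python3 -m creep '-1 0 0 0 0 0 0; -2 0 0 0 0 0 0; -3 0 0 0 0 0 0; -4 0 0 0 0 0 0; -5 0 0 0 0 0 0; -6 0 0 0 0 0 0; -6.4 0 0 0 0 0 0; -6.4 0 0 0 0 0 0'
```

```text
clock: 33.2
ee_pos: [0.5572, -0.2294, 0.1818]
eef_rot: [[1.0, 0.015, -0.001], [0.015, -1.0, 0.002], [-0.001, -0.002, -1.0]]
force: [-0.3, -0.3, -0.2]
finger_gap: -0.0
gripper_force: 0.0
clock: 33.78
ee_pos: [0.5885, -0.1859, 0.0477]
eef_rot: [[1.0, 0.017, -0.009], [0.017, -1.0, 0.004], [-0.009, -0.004, -1.0]]
force: [-0.1, 0.0, 0.4]
finger_gap: -0.0002
gripper_force: 0.0
clock: 34.45
ee_pos: [0.5289, -0.1897, 0.0544]
eef_rot: [[1.0, 0.016, 0.004], [0.016, -1.0, -0.002], [0.004, 0.002, -1.0]]
force: [3.5, -0.8, 3.6]
finger_gap: 0.0001
gripper_force: 1.5
```

Now back off, lift, and go round to the right end, clear of the top view.

```bash
python3 -m creep '1.5 0 0 0 0 0 0; 1.5 0 -4 0 0 0 0; 1.5 0 -8 0 0 0 0; 1.5 0 -12 0 0 0 0; 0 3.5 -13 0 0 0 0; -1.5 7 -13 0 0 0 0; -3 10.5 -13 0 0 0 0; -4.5 14 -13 0 0 0 0'; python3 -m creep '-0.5 3 0 0 0 0 0; -1 5 0 0 0 0 0; -1 5 0 0 0 0 0'
python3 -c "
from det import *
det()"
```

```text
clock: 35.12
ee_pos: [0.4836, -0.3303, 0.1823]
eef_rot: [[1.0, 0.017, -0.002], [0.017, -1.0, 0.001], [-0.002, -0.001, -1.0]]
force: [-0.2, -0.4, 0.3]
finger_gap: 0.0003
gripper_force: 0.0
clock: 35.37
ee_pos: [0.4716, -0.3854, 0.1813]
eef_rot: [[1.0, 0.008, -0.005], [0.008, -1.0, -0.001], [-0.005, 0.001, -1.0]]
force: [-1.0, -1.1, 0.1]
finger_gap: 0.0001
gripper_force: 0.0
area 2504 mid [ 0.44 -0.17] size [0.166 0.218] ang 2.2445883750915527 corners [[0.3529999852180481, -0.06400000303983688], [0.3610000014305115, -0.28200000524520874], [0.5270000100135803, -0.2750000059604645], [0.5180000066757202, -0.057999998331069946]]
```

```bash
python3 -m creep '-1.9 0 0 0 0 0 0; -1.9 -2 4 0 0 0 0; -1.9 -4 8 0 0 0 0; -1.9 -4 12 0 0 0 0; -1.9 -4 13 0 0 0 0; -1.9 -4 13 0 0 0 0'; python3 -m creep '0 -1.5 0 0 0 0 0; 0 -3 0 0 0 0 0; 0 -4 0 0 0 0 0; 0 -5 0 0 0 0 0; 0 -6 0 0 0 0 0; 0 -7 0 0 0 0 0; 0 -8 0 0 0 0 0; 0 -8 0 0 0 0 0'
python3 -c "
from det import *
det()"
```

```text
clock: 35.92
ee_pos: [0.4535, -0.3349, 0.0473]
eef_rot: [[1.0, 0.02, -0.009], [0.02, -1.0, 0.007], [-0.009, -0.007, -1.0]]
force: [-0.3, -0.3, 0.2]
finger_gap: -0.0001
gripper_force: 0.0
clock: 36.58
ee_pos: [0.4566, -0.2592, 0.054]
eef_rot: [[1.0, 0.018, 0.003], [0.018, -1.0, -0.002], [0.003, 0.002, -1.0]]
force: [-0.5, -0.8, 1.1]
finger_gap: -0.0001
gripper_force: 0.0
area 2177 mid [ 0.439 -0.136] size [0.169 0.213] ang 1.3138928413391113 corners [[0.35199999809265137, -0.03200000151991844], [0.3569999933242798, -0.24400000274181366], [0.5260000228881836, -0.2409999966621399], [0.5210000276565552, -0.02800000086426735]]
```

```bash
python3 -m creep '0 -0.9 0 0 0 0 0; 0 -1.8 0 0 0 0 0; 0 -2.7 0 0 0 0 0; 0 -3.6 0 0 0 0 0; 0 -4.4 0 0 0 0 0; 0 -4.4 0 0 0 0 0; 0 -4.4 0 0 0 0 0'
python3 -c "
from det import *
det(); c=np.load('cal_top.npz')
im=capture('top')['image'];h=cv2.cvtColor(im,cv2.COLOR_BGR2HSV)
for x in (.36,.42,.48,.52):
  print(x,[(round(y,3),*h[tuple(np.round(proj('top',[x,y,.11])[::-1]).astype(int))].tolist()) for y in np.arange(-.01,.05,.006)])
"
```

```text
clock: 37.22
ee_pos: [0.4548, -0.2159, 0.0526]
eef_rot: [[1.0, 0.017, 0.0], [0.017, -1.0, 0.0], [0.0, -0.0, -1.0]]
force: [0.2, -0.9, 0.8]
finger_gap: -0.0005
gripper_force: 0.5
area 2007 mid [ 0.435 -0.1  ] size [0.169 0.194] ang 1.4173380136489868 corners [[0.3479999899864197, -0.004999999888241291], [0.3529999852180481, -0.19900000095367432], [0.5210000276565552, -0.19499999284744263], [0.515999972820282, -0.0010000000474974513]]
0.36 [(np.float64(-0.01), 15, 113, 133), (np.float64(-0.004), 16, 112, 137), (np.float64(0.002), 16, 115, 131), (np.float64(0.008), 12, 43, 120), (np.float64(0.014), 12, 37, 137), (np.float64(0.02), 22, 166, 138), (np.float64(0.026), 22, 81, 148), (np.float64(0.032), 16, 19, 145), (np.float64(0.038), 18, 22, 148), (np.float64(0.044), 18, 23, 146)]
0.42 [(np.float64(-0.01), 16, 117, 129), (np.float64(-0.004), 16, 114, 130), (np.float64(0.002), 18, 115, 133), (np.float64(0.008), 13, 77, 126), (np.float64(0.014), 19, 55, 134), (np.float64(0.02), 23, 108, 149), (np.float64(0.026), 18, 33, 138), (np.float64(0.032), 21, 17, 150), (np.float64(0.038), 23, 23, 145), (np.float64(0.044), 24, 18, 145)]
0.48 [(np.float64(-0.01), 16, 114, 125), (np.float64(-0.004), 17, 119, 122), (np.float64(0.002), 15, 120, 127), (np.float64(0.008), 17, 109, 126), (np.float64(0.014), 14, 95, 123), (np.float64(0.02), 23, 159, 141), (np.float64(0.026), 23, 100, 140), (np.float64(0.032), 17, 16, 143), (np.float64(0.038), 14, 23, 147), (np.float64(0.044), 19, 19, 144)]
0.52 [(np.float64(-0.01), 15, 21, 149), (np.float64(-0.004), 18, 20, 151), (np.float64(0.002), 13, 14, 128), (np.float64(0.008), 6, 20, 130), (np.float64(0.014), 165, 4, 128), (np.float64(0.02), 17, 95, 132), (np.float64(0.026), 23, 47, 148), (np.float64(0.032), 19, 19, 147), (np.float64(0.038), 18, 21, 147), (np.float64(0.044), 18, 21, 148)]
```

```bash
python3 -m creep '0 -0.5 0 0 0 0 0; 0 -1 0 0 0 0 0; 0 -1.2 0 0 0 0 0; 0 -1.2 0 0 0 0 0; 0 1.5 0 0 0 0 0; 0 3 -1 0 0 0 0; 0 3 -5 0 0 0 0; 0 3 -9 0 0 0 0'; python3 -m creep '0 3 -4 0 0 0 0; 0 7 -6 0 0 0 0; 0 11 -6 0 0 0 0; 0 15 -6 0 0 0 0; 0 15 -6 0 0 0 0'
python3 -c "
from det import *
import det as D
im=capture('top')['image'];h=cv2.cvtColor(im,cv2.COLOR_BGR2HSV).astype(int)
for x in (.38,.43,.46,.49):
  Y=np.arange(-.26,.04,.002);v=[]
  for y in Y:
    u=proj('top',[x,y,.11]).astype(np.float32);v.append(cv2.getRectSubPix(im,(1,1),(float(u[0]),float(u[1])))[0,0])
  s=np.array(v,int);s=s.max(1)-s.min(1);print(x,'sat-range edge R',[ (round(Y[i],3),int(s[i])) for i in range(8,45,2)][:0],' '.join(f'{y:.3f}:{a}' for y,a in zip(Y,s) if y<-.17 or y>.004))
det()
det(False)
"
```

```text
clock: 37.98
ee_pos: [0.453, -0.2448, 0.141]
eef_rot: [[1.0, 0.016, -0.006], [0.016, -1.0, 0.005], [-0.006, -0.005, -1.0]]
force: [1.8, 0.1, 0.5]
finger_gap: 0.0001
gripper_force: 0.0
clock: 38.4
ee_pos: [0.4553, -0.4032, 0.2023]
eef_rot: [[1.0, 0.009, -0.001], [0.009, -1.0, -0.003], [-0.001, 0.003, -1.0]]
force: [-2.7, 0.7, 0.4]
finger_gap: -0.0
gripper_force: 0.0
0.38 sat-range edge R [] -0.260:11 -0.258:11 -0.256:10 -0.254:9 -0.252:10 -0.250:13 -0.248:14 -0.246:14 -0.244:14 -0.242:14 -0.240:12 -0.238:11 -0.236:13 -0.234:14 -0.232:13 -0.230:13 -0.228:14 -0.226:14 -0.224:13 -0.222:12 -0.220:13 -0.218:13 -0.216:13 -0.214:14 -0.212:13 -0.210:12 -0.208:11 -0.206:12 -0.204:14 -0.202:12 -0.200:11 -0.198:9 -0.196:16 -0.194:35 -0.192:54 -0.190:63 -0.188:66 -0.186:63 -0.184:63 -0.182:62 -0.180:62 -0.178:61 -0.176:62 -0.174:63 -0.172:63 0.004:62 0.006:63 0.008:64 0.010:63 0.012:65 0.014:68 0.016:52 0.018:28 0.020:20 0.022:14 0.024:13 0.026:13 0.028:12 0.030:11 0.032:12 0.034:13 0.036:11 0.038:12
0.43 sat-range edge R [] -0.260:13 -0.258:13 -0.256:13 -0.254:12 -0.252:12 -0.250:12 -0.248:12 -0
[... 1607 characters left out ...]
78:62 -0.176:61 -0.174:61 -0.172:62 0.004:63 0.006:63 0.008:63 0.010:63 0.012:63 0.014:63 0.016:65 0.018:66 0.020:64 0.022:65 0.024:68 0.026:66 0.028:61 0.030:47 0.032:29 0.034:20 0.036:12 0.038:13
area 2184 mid [ 0.434 -0.096] size [0.165 0.189] ang 2.948242425918579 corners [[0.34700000286102295, -0.004999999888241291], [0.3569999933242798, -0.1940000057220459], [0.5220000147819519, -0.1860000044107437], [0.5120000243186951, 0.003000000026077032]]
area 2540 mid [0.412 0.207] size [0.165 0.218] ang 1.1332629919052124 corners [[0.3269999921321869, 0.3140000104904175], [0.3310000002384186, 0.09600000083446503], [0.4959999918937683, 0.0989999994635582], [0.492000013589859, 0.3179999887943268]]
```

The stamped crate's left end is at y ≈ 0.028 and the strip's centre line at 0.0255. Its yaw is about 3°, and the left crate hasn't moved since it fell. Handing in.

```bash
python3 -c "
from bench import hand_in
print(hand_in())"
```

```text
the job is handed in; nothing more can be done
None
```

I handed the job in: both crates lie on their long sides with open tops towards the robot, and the stamped one (right-hand) has its near end about 2 mm from the brass strip's centre line, about 3° off square, by my measurement (the hand-in returned no verdict). To read the stamp I had to turn that crate about 45° further and back with finger pushes.

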